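# Heft the spacer tins: store the two light ones, hold up the full one

## Robot

A 6-joint arm with a two-finger parallel gripper is mounted at the origin on the work surface. World frame = base frame: x ahead of the robot, y to its left, z up, the work surface at z = 0. Lengths are in mm, angles in rad, forces in N, time in s.
With the tool pointing down it reaches from about 300 to 775 mm from the base axis. Payload 14.6 kg.
Tool frame: the origin (TCP) lies at the very end of the fingers, on their centre line; the grasp point (between the pads) lies 19 mm behind it; y points along the fingers, z is the direction in which the jaws open and shut, and the axes are right-handed (so a half turn about y gives the same grasp; the last joint's range is limited). The gripper opens to 94 mm and grips with 3 to 60 N. Pads are 16 mm wide; open, the fingers measure 119 mm over their backs; the gripper's body (75 mm by 177 mm) begins 78 mm behind the grasp point.
Start: joints at [-1.286, 0.3, 1.521, -0, 1.321, -0.067], TCP at [189.516, -516.307, 205.446] pointing down, gripper open.
Joint ranges: [-3.03, 3.03], [-0.79, 2.21], [0.23, 2.52], [-1.04, 4.18], [0, 3.07], [-2.55, 2.55]. Speed limits (rad/s): [2.22, 2.22, 2.57, 3.14, 3.14, 3.14].

## Interface

Orientations are given as [roll, pitch, yaw] about the fixed x, y, z axes, in that order (R = Rz(yaw) Ry(pitch) Rx(roll)).
In Python, from cell import monitor, optics, manip gives the robot as it stands.
- The arm moves only by the shell command python3 -m creep 'ROWS' [FORCE]. ROWS is JSON, a list of rows, each an object of numbers: "tx", "ty", "tz": the shift along the tool's x, y, z scaled (see below); "turn": the turn about the tool's y scaled (see below); "fingers": the finger opening in mm, from 0 to 94. In form: [{"tx": .., "ty": .., "tz": .., "turn": .., "fingers": ..}, ...]. A call has 1 to 20 rows; each row is the pose to reach, as a shift and turn from the pose measured when the call began, along the tool's axes at that moment, turning the shorter way round; what a row does not reach only later rows make up. The controller multiplies each number of a shift by 200 mm and each number of a turn by pi rad. A row lasts 1/10 s, in which the tool goes at most 50 mm and 8.59 degrees, less where a joint would pass 70% of its speed; a pose out of reach is approached as far as the arm can. A call with a number of a shift or a turn outside -1 to 1 is refused whole. A call with a gripper value outside its range is refused whole. The fingers move at their own pace and stop on an object; FORCE is the grip in N (left out, the last holds). Time passes only in rows, so rows that repeat a pose let the fingers close. It gives the time, the measured TCP pose, the force and the opening at its end, in the units of the state.
- monitor.read_state(): the state, without advancing time (a new reading comes with each control period).
- optics.camera(name): name is "side" or "top"; returns a dict with "frame" (400x640x3 uint8, red, green, blue), "range_z" (400x640 float32, mm along the optical axis (not along the pixel's ray), 0 where there is no reading), "fx", "fy", "cx", "cy" (pixels), "distortion" ([k1, k2, p1, p2, k3] as OpenCV has them; the pictures are not rectified), "R" (3x3) and "t" (3): a world point X has camera coordinates R X + t. Camera axes: x right, y down, z forward; pixel columns grow to the right and rows downward; lengths in mm; the calibration is good to about 2 mm. A picture is of the moment at which its call begins.
- manip.sign_off(): hands the job in, once; it reports no verdict.
The state is a dict: "clock": time; "joints": joint angles; "qd": joint speeds; "effort": joint torques, N m; "eef_pos": TCP position; "eef_rot": TCP orientation; "wrist_force": force on the tool from outside, world axes, zero at the start; "moment": the same for the moment, N m; "finger_gap": finger opening in mm.
Only numpy, scipy, OpenCV 4.12 (cv2) and the standard library are available. Lean on these libraries where they do the work, as an engineer would, in place of code of your own. Each camera call takes 0.05 s, during which the arm holds its last target.

## Task

Of the three identical closed tins of blade spacers on the bench one is full and the other two are running low: heft them to find the heaviest by feel. Lower the two lighter tins gently into the divided tray so that each stands upright in an empty cell of its own, never tipping a tin and leaving the other things on the bench and in the tray where they are. Finish still holding the heaviest tin in the gripper, upright and steady in the air over the open middle of the bench, with its bottom at least 15 cm above the bench and touching nothing else, so that I can take it from you; do not put it down or let go at the end.

Things in the scene. Friction and masses are not known exactly. Their poses are not given: they have to be found in the camera images.
- tin_1: closed lever-lid tin, blue band, bare steel rims and lid, upright; 58 mm across (56.5 mm at the band), 85 mm high. The three tins look exactly alike; with the steel spacers inside (a little play) the full one weighs 480 to 620 g in all, each of the other two 140 to 330 g; any of the three may be the full one. Origin: centre of the underside; z up its axis
- tin_2: closed lever-lid tin, blue band, bare steel rims and lid, upright; 58 mm across (56.5 mm at the band), 85 mm high. The three tins look exactly alike; with the steel spacers inside (a little play) the full one weighs 480 to 620 g in all, each of the other two 140 to 330 g; any of the three may be the full one. Origin: centre of the underside; z up its axis
- tin_3: closed lever-lid tin, blue band, bare steel rims and lid, upright; 58 mm across (56.5 mm at the band), 85 mm high. The three tins look exactly alike; with the steel spacers inside (a little play) the full one weighs 480 to 620 g in all, each of the other two 140 to 330 g; any of the three may be the full one. Origin: centre of the underside; z up its axis
- tray: divided plywood tray, fixed, 178 mm (x) by 264 mm (y), outer walls 50 mm high, floor 6 mm thick, dividers 6 mm thick, tops 43 mm above the bench. Six 80 by 80 mm cells centred at x = -43 or +43 mm, y = -86, 0 or +86 mm in its frame; the two at y = +86 mm hold the oil bottle and the jar, the other four are empty. Origin: centre of the underside, z up; turned by up to 0.2 rad
- oil_bottle: bystander: green plastic oil bottle with black cap standing in one cell at the tray's +y end, 48 mm across, 108 mm high; origin at the centre of its underside
- screw_jar: bystander: amber glass jar with yellow lid standing in the other cell at the tray's +y end, 52 mm across, 85 mm high; origin at the centre of its underside
- flywheel_nut: bystander: rusty hexagon flange nut, 38 mm across, 16 mm high, lying flat; origin under its centre
- gas_cap: bystander: orange plastic gas cap, 64 mm across, 30 mm high, lying flat; origin under its centre
- brass_jet: bystander: small brass carburettor jet lying down, 32 mm long, 12 mm high; origin under its middle, x along it
- compression_gauge: bystander: steel compression gauge lying dial up; dial 66 mm across, 27 mm high, stem with a rubber cone reaching 125 mm from the dial centre towards its -x; origin under the dial centre
- spark_plug: bystander: spark plug lying down, 62 mm long, 22 mm high; origin under its middle, x along it
There are look-alikes about, which are no part of the job. What is shaped like the tin_3 but purple or red is not meant.

How it is judged (in metres and radians):
At the end, for the whole second after the job is handed in: one tin gripped, bottom over 145 mm up, within 20 degrees of upright, still, over the open bench (x < 0.74, |y| < 0.45 m), touching nothing else; the other two released on the tray floor, one per cell, within 6 degrees of upright, still, each pressing on it with under 4 N (full tin: over 4.7 N) ((((height (world z) of tin_1 above 0.145 m and angle between tin_1's own z axis and vertical below 0.35 rad and linear speed of tin_1 below 0.05 m/s and contact force between tin_1 and the fingers above 2 N and contact force between tin_1 and tray below 0.2 N and contact force between tin_1 and oil_bottle below 0.2 N and contact force between tin_1 and screw_jar below 0.2 N and world x of tin_1 below 0.74 m and world y of tin_1 between -0.45 and 0.45 m) and (x of tin_2 in the frame of tray between -0.085 and 0.085 m and y of tin_2 in the frame of tray between -0.128 and 0.128 m and z of tin_2 in the frame of tray between 0.002 and 0.011 m and angle between tin_2's own z axis and vertical below 0.1 rad and linear speed of tin_2 below 0.02 m/s and contact force between tin_2 and the fingers below 0.2 N and contact force between tin_2 and tray below 4 N) and (x of tin_3 in the frame of tray between -0.085 and 0.085 m and y of tin_3 in the frame of tray between -0.128 and 0.128 m and z of tin_3 in the frame of tray between 0.002 and 0.011 m and angle between tin_3's own z axis and vertical below 0.1 rad and linear speed of tin_3 below 0.02 m/s and contact force between tin_3 and the fingers below 0.2 N and contact force between tin_3 and tray below 4 N)) or ((height (world z) of tin_2 above 0.145 m and angle between tin_2's own z axis and vertical below 0.35 rad and linear speed of tin_2 below 0.05 m/s and contact force between tin_2 and the fingers above 2 N and contact force between tin_2 and tray below 0.2 N and contact force between tin_2 and oil_bottle below 0.2 N and contact force between tin_2 and screw_jar below 0.2 N and world x of tin_2 below 0.74 m and world y of tin_2 between -0.45 and 0.45 m) and (x of tin_1 in the frame of tray between -0.085 and 0.085 m and y of tin_1 in the frame of tray between -0.128 and 0.128 m and z of tin_1 in the frame of tray between 0.002 and 0.011 m and angle between tin_1's own z axis and vertical below 0.1 rad and linear speed of tin_1 below 0.02 m/s and contact force between tin_1 and the fingers below 0.2 N and contact force between tin_1 and tray below 4 N) and (x of tin_3 in the frame of tray between -0.085 and 0.085 m and y of tin_3 in the frame of tray between -0.128 and 0.128 m and z of tin_3 in the frame of tray between 0.002 and 0.011 m and angle between tin_3's own z axis and vertical below 0.1 rad and linear speed of tin_3 below 0.02 m/s and contact force between tin_3 and the fingers below 0.2 N and contact force between tin_3 and tray below 4 N)) or ((height (world z) of tin_3 above 0.145 m and angle between tin_3's own z axis and vertical below 0.35 rad and linear speed of tin_3 below 0.05 m/s and contact force between tin_3 and the fingers above 2 N and contact force between tin_3 and tray below 0.2 N and contact force between tin_3 and oil_bottle below 0.2 N and contact force between tin_3 and screw_jar below 0.2 N and world x of tin_3 below 0.74 m and world y of tin_3 between -0.45 and 0.45 m) and (x of tin_1 in the frame of tray between -0.085 and 0.085 m and y of tin_1 in the frame of tray between -0.128 and 0.128 m and z of tin_1 in the frame of tray between 0.002 and 0.011 m and angle between tin_1's own z axis and vertical below 0.1 rad and linear speed of tin_1 below 0.02 m/s and contact force between tin_1 and the fingers below 0.2 N and contact force between tin_1 and tray below 4 N) and (x of tin_2 in the frame of tray between -0.085 and 0.085 m and y of tin_2 in the frame of tray between -0.128 and 0.128 m and z of tin_2 in the frame of tray between 0.002 and 0.011 m and angle between tin_2's own z axis and vertical below 0.1 rad and linear speed of tin_2 below 0.02 m/s and contact force between tin_2 and the fingers below 0.2 N and contact force between tin_2 and tray below 4 N)))); the arm keeps its last pose, push and grip.
It fails at once if one of the other things (bottle, jar, nut, gas cap, jet, gauge, spark plug) is pushed more than 30 mm from its place (distance of any of oil_bottle, screw_jar, flywheel_nut, gas_cap, brass_jet, compression_gauge, spark_plug from where it was at the start of the episode above 0.03 m).
It fails at once if a tin is tipped by more than about 35 degrees (angle between any of tin_1, tin_2, tin_3's own z axis and vertical above 0.6 rad).
It fails at once if a tin is dropped (moves faster than 0.6 m/s with its bottom less than 40 mm above the bench) or rammed into the tray with more than 60 N ((height (world z) of tin_1 below 0.04 m and linear speed of tin_1 above 0.6 m/s) or (height (world z) of tin_2 below 0.04 m and linear speed of tin_2 above 0.6 m/s) or (height (world z) of tin_3 below 0.04 m and linear speed of tin_3 above 0.6 m/s) or contact force between any of tin_1, tin_2, tin_3 and tray above 60 N).
It also fails if it takes over 72 s, if anything falls off the work surface, if the arm or the gripper's body presses on something with over 40 N, if the wrist force passes 120 N, or if a joint passes its speed limit or range.

## Working session

There is one attempt and no reset: what is moved stays moved. The work goes in short steps, Python scripts to look and compute and a shell command to move; the robot and the scene stay as the last step left them, time stands still between calls to the robot, and variables do not carry over. Pictures are saved under pics/ and viewed, and the job is handed in when it is done.

```bash
ls; mkdir -p pics
python3 - <<'E'
from cell import monitor, optics
import cv2, numpy as np, pickle
print(monitor.read_state())
for n in ("top","side"):
    c=optics.camera(n)
    cv2.imwrite(f"pics/{n}0.png",c["frame"][:,:,::-1])
    pickle.dump(c,open(f"{n}0.pkl","wb"))
    print(n,{k:c[k] for k in c if k not in("frame","range_z")})
E
```

```text
pics
{'clock': 0.0, 'joints': array([-1.28562655e+00,  3.00499115e-01,  1.52157599e+00,  7.70317897e-06,
        1.32069445e+00, -6.65791955e-02]), 'qd': array([ 0.00189511, -0.00086208, -0.00012146,  0.0008299 , -0.00029746,
       -0.00104451]), 'effort': array([-7.82476745e-04, -5.31814992e+01, -3.52735662e+01,  7.07678357e-02,
        2.43098818e-02, -8.69456562e-05]), 'eef_pos': array([ 189.43374121, -516.07081287,  204.87311579]), 'eef_rot': array([-1.57197013e+00,  8.57442693e-05, -2.78984565e+00]), 'wrist_force': array([ 0.47672903, -0.81473179, -0.94564429]), 'moment': array([0.05172959, 0.04534602, 0.01269205]), 'finger_gap': 93.99893023751704}
top {'fx': 393.5249112098163, 'fy': 393.5249112098163, 'cx': 326.1965843038874, 'cy': 202.3122910271289, 'distortion': array([-0.03760908,  0.        ,  0.        ,  0.        ,  0.        ]), 'R': array([[ 0.00505813, -0.99959101, -0.02814641],
       [-0.99349015, -0.00181997, -0.11390347],
       [ 0.11380566,  0.02853932, -0.99309304]]), 't': array([-12.05193547, 527.91025887, 877.1605733 ])}
side {'fx': 361.0892191324977, 'fy': 361.0892191324977, 'cx': 318.01609846205446, 'cy': 203.62977057101799, 'distortion': array([-0.03859013,  0.        ,  0.        ,  0.        ,  0.        ]), 'R': array([[-0.83988633, -0.54233383,  0.02156314],
       [-0.31261021,  0.45088314, -0.83604979],
       [ 0.44369563, -0.70892764, -0.54822968]]), 't': array([445.46718102, 218.5644397 , 660.02249328])}
```

View pics/top0.png

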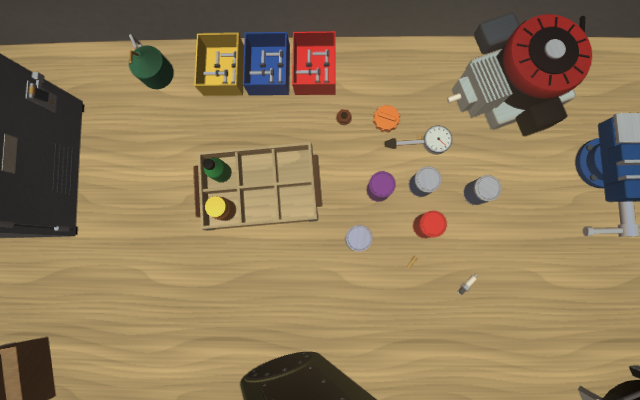

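View pics/side0.png

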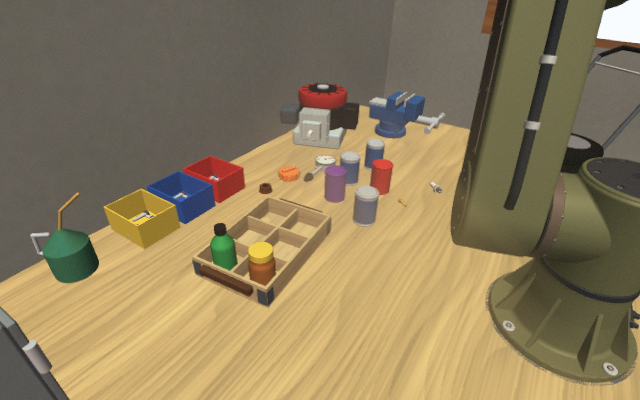

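Top view: the grey-lidded tins are near pixels (427,181), (486,189) and (359,239). The look-alikes are purple at (382,185) and red at (432,224). The tray spans about (200..318, 145..228), with the bottle and jar at its left (+y) end.

```bash
cat > h.py <<'E'
import cv2, numpy as np, pickle
def ray(c,uv):
    K=np.array([[c["fx"],0,c["cx"]],[0,c["fy"],c["cy"]],[0,0,1]])
    p=cv2.undistortPoints(np.array(uv,float).reshape(-1,1,2),K,np.array(c["distortion"])).reshape(-1,2)
    d=np.c_[p,np.ones(len(p))]@c["R"]      # R^T d
    o=-c["R"].T@c["t"]
    return o,d
def plane(c,uv,z):
    o,d=ray(c,uv); s=(z-o[2])/d[:,2]; return o+d*s[:,None]
def cloud(c):
    h,w=c["range_z"].shape
    v,u=np.mgrid[:h,:w]
    o,d=ray(c,np.c_[u.ravel(),v.ravel()])
    P=o+d*c["range_z"].reshape(-1,1); P=P.reshape(h,w,3); P[c["range_z"]<=0]=np.nan
    return P
E
python3 - <<'E'
from h import *
c=pickle.load(open("top0.pkl","rb"))
P=cloud(c); hsv=cv2.cvtColor(c["frame"],cv2.COLOR_RGB2HSV)
z=P[:,:,2]
m=((z>76)&(z<95)).astype(np.uint8)
n,l,s,cen=cv2.connectedComponentsWithStats(m)
for i in range(1,n):
    if s[i,4]<150: continue
    k=l==i; cs=cv2.findContours(k.astype(np.uint8),0,2)[0][0]
    (u,v),r=cv2.minEnclosingCircle(cs)
    q=plane(c,[cen[i]],85)[0]
    print(s[i],cen[i].round(1),"hsv",np.median(hsv[k],0),"plane",q.round(1),"depth mean",P[k].mean(0).round(1))
for nm,uv in dict(nut=(344,117),cap=(386,118),jet=(412,262),dial=(438,139),cone=(391,143),plug=(468,285)).items():
    print(nm,plane(c,[uv],10)[0].round(0))
# tray: wall tops
m=((z>44)&(z<58)).astype(np.uint8); m[:,:190]=0;m[:,325:]=0;m[:140]=0;m[235:]=0
k=np.argwhere(m)[:,::-1]
q=plane(c,k,50)[:,:2].astype(np.float32)
print(len(q),cv2.minAreaRect(q))
b=np.zeros((400,640),np.uint8);b[m>0]=255
cv2.imwrite("pics/traym.png",b)
x=c["frame"][130:240,185:330,::-1]
cv2.imwrite("pics/tray0.png",cv2.resize(x,None,fx=5,fy=5,interpolation=cv2.INTER_CUBIC))
E
```

```text
[474  30  32  25 162] [484.7  44.9] hsv [15. 46. 54.] plane [ 882.2 -370.2   85. ] depth mean [ 881.8 -369.8   85.8]
[129  34  29  40 488] [143.6  58.4] hsv [67. 99. 84.] plane [857.6 414.4  85. ] depth mean [857.8 414.5  84.8]
[447  85  56  28 222] [466.  100.8] hsv [ 20.  44. 111.] plane [ 749.5 -321.7   85. ] depth mean [ 748.6 -320.9   87.5]
[ 44  89  26 147 744] [ 61.9 164.1] hsv [15. 18. 42.] plane [608.  589.9  85. ] depth mean [609.3 589.6  85.8]
[604 119  12  64 263] [609.2 149.4] hsv [108. 117.  61.] plane [ 640.  -634.1   85. ] depth mean [ 640.4 -634.5   84.4]
[204 158  19  19 176] [214.6 167.9] hsv [ 60. 125.  90.] plane [597.7 235.6  85. ] depth mean [598.1 236.   83.5]
[415 166  26  27 548] [427.7 179. ] hsv [100.   6. 170.] plane [ 572.9 -231.7   85. ] depth mean [ 573.3 -232.2   83.2]
[369 171  27  27 553] [382.1 184. ] hsv [148. 111. 138.] plane [ 561.7 -133.    85. ] depth mean [ 562.1 -133.2   83.1]
[474 175  27  27 560] [487.2 187.9] hsv [ 70.   5. 167.] plane [ 553.7 -360.    85. ] depth mean [ 554.  -360.7   83.1]
[205 196  22  22 382] [215.5 206.6] hsv [ 26. 156. 228.] plane [511.7 230.1  85. ] depth mean [511.3 228.7  89.3]
[585 201  55  36 780] [619.7 222.2] hsv [ 30.  26. 161.] plane [ 479.6 -644.4   85. ] depth mean [ 479.6 -644.3   85.2]
[419 211  28  27 585] [432.4 223.8] hsv [  2. 184. 211.] plane [ 475.8 -239.5   85. ] depth mean [ 476.  -239.9   83.2]
[346 225  27  27 566] [358.9 238.1] hsv [116.  23. 183.] plane [444.8 -82.3  85. ] depth mean [444.9 -82.3  83.2]
[ 14 344  17  56 390] [ 23.4 371.8] hsv [ 14. 136.  48.] plane [149.9 644.3  85. ] depth mean [150.2 644.   85.5]
nut [738. -52.  10.]
cap [ 735. -153.   10.]
jet [ 392. -208.   10.]
dial [ 683. -276.   10.]
cone [ 673. -164.   10.]
plug [ 340. -336.   10.]
1556 ((565.3031616210938, 148.94287109375), (178.80612182617188, 289.5221862792969), 5.045019149780273)
```

View pics/tray0.png

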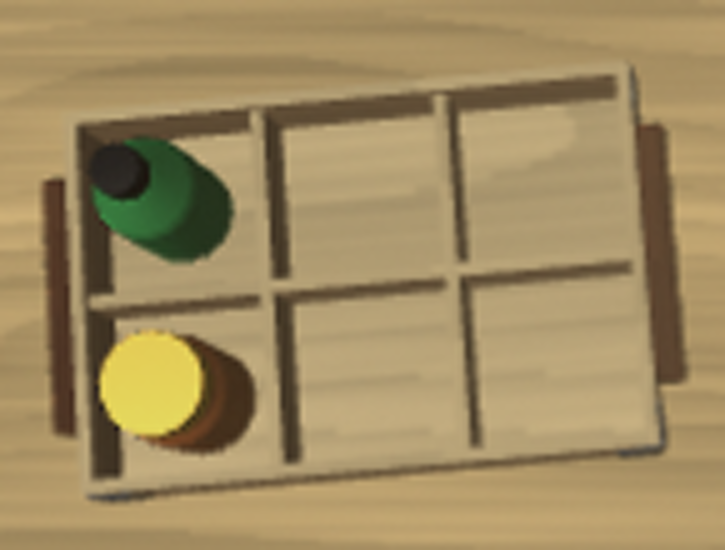

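View pics/traym.png

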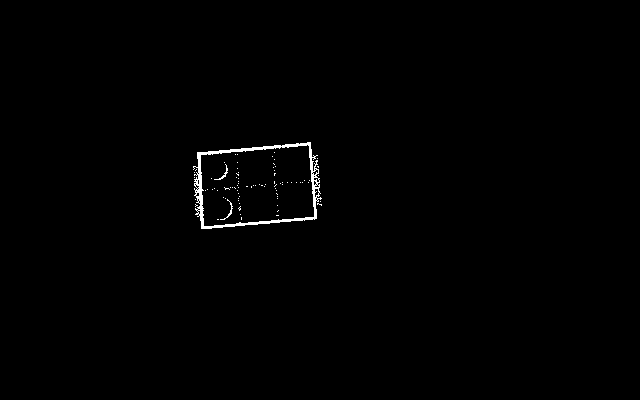

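```bash
python3 - <<'E'
from h import *
for nm in("top","side"):
    c=pickle.load(open(nm+"0.pkl","rb"))
    P=cloud(c); z=P[:,:,2]
    m=((z>46.5)&(z<53)&(P[:,:,0]>440)&(P[:,:,0]<690)&(P[:,:,1]>0)&(P[:,:,1]<300)).astype(np.uint8)
    n,l,s,cen=cv2.connectedComponentsWithStats(m)
    i=1+np.argmax(s[1:,4]); k=np.argwhere(l==i)[:,::-1]
    q=plane(c,k,50)[:,:2].astype(np.float32)
    print(nm,s[i],cv2.minAreaRect(q))
    for (x,y) in ((573,-232),(554,-360),(445,-82)):
        k=(np.hypot(P[:,:,0]-x,P[:,:,1]-y)<45)&(z>78)&(z<92)
        k2=np.argwhere(k)[:,::-1]; q=plane(c,k2,85)[:,:2].astype(np.float32)
        print("tin",cv2.minEnclosingCircle(q), q.mean(0), z[k].max())
E
cat > go.py <<'E'
# usage: python3 go.py x y z yaw : prints needed row numbers
import sys,numpy as np
from scipy.spatial.transform import Rotation as Ro
from cell import monitor
s=monitor.read_state(); R=Ro.from_euler("xyz",s["eef_rot"]).as_matrix()
print("t",round(s["clock"],2),"pos",s["eef_pos"].round(1),"rot",s["eef_rot"].round(3),"gap",round(s["finger_gap"],1),"F",s["wrist_force"].round(2),"j6",s["joints"][[0,5]].round(2))
if len(sys.argv)>3:
    x,y,z,yaw=map(float,sys.argv[1:5])
    d=R.T@(np.array([x,y,z])-s["eef_pos"])
    dy=(yaw-s["eef_rot"][2]+np.pi)%(2*np.pi)-np.pi
    print("tx,ty,tz",(d/200).round(3),"turn",round(-dy/np.pi,4))
E
python3 go.py 573 -232 205 -3.05
```

```text
top [197 142 120  87 996] ((565.405029296875, 151.72731018066406), (178.5248565673828, 267.96044921875), 5.135307312011719)
tin ((572.7611083984375, -231.4221954345703), 29.26873779296875) [ 573.0022  -231.80383] 88.41418190191143
tin ((554.2138061523438, -359.9789123535156), 29.33104133605957) [ 553.86255 -360.26965] 88.03246303353387
tin ((444.94915771484375, -82.21049499511719), 28.633499145507812) [444.85983 -82.20743] 87.40466857552474
side [ 192  196  140   96 1317] ((565.3265380859375, 154.29161071777344), (183.34910583496094, 290.3203125), 5.052978038787842)
tin ((575.6206665039062, -227.56973266601562), 37.54591369628906) [ 573.00665 -227.93799] 89.4189435272271
tin ((552.1581420898438, -357.2761535644531), 37.51127624511719) [ 553.8918  -356.62753] 90.17183084032092
tin ((444.5786437988281, -77.72736358642578), 33.95282745361328) [445.02783 -77.38857] 89.20628707177588
t 0.1 pos [ 189.4 -516.1  204.9] rot [-1.572  0.    -2.79 ] gap 93.9 F [-0.65  0.25  0.35] j6 [-1.29 -0.07]
tx,ty,tz [-2.29e+00  1.00e-03 -6.73e-01] turn 0.0828
```

```bash
python3 - <<'E'
from h import *
c=pickle.load(open("top0.pkl","rb"))
print(plane(c,[(239,188),(276.4,184.4),(257.7,186.2)],43))
E
python3 go.py 554 -360 205 -3.052
python3 -m creep '[{"tx":-0.99,"tz":-0.1,"turn":0.0834,"fingers":80},{"tx":-0.99,"tz":-0.1,"turn":0.0834,"fingers":80},{"tx":-0.99,"tz":-0.1,"turn":0.0834,"fingers":80},{"tx":-0.99,"tz":-0.1,"turn":0.0834,"fingers":80},{"tx":-0.99,"tz":-0.1,"turn":0.0834,"fingers":80},{"tx":-0.99,"tz":-0.1,"turn":0.0834,"fingers":80}]' 25
python3 go.py 554 -360 150 -3.052
```

```text
[[559.23028055 190.2287157   43.        ]
 [567.60404078 103.87034251  43.        ]
 [563.41998131 146.97311017  43.        ]]
t 0.1 pos [ 189.4 -516.1  204.9] rot [-1.572  0.    -2.79 ] gap 93.9 F [-0.65  0.25  0.35] j6 [-1.29 -0.07]
tx,ty,tz [-1.98  -0.    -0.104] turn 0.0835
t 0.1 pos [ 189.4 -516.1  204.9] rot [-1.572  0.    -2.79 ] gap 93.9 F [-0.65  0.25  0.35] j6 [-1.29 -0.07]
tx,ty,tz [-1.98   0.275 -0.104] turn 0.0835$[0]: bad value
```

```bash
python3 -m creep '[{"tx":-0.99,"ty":0,"tz":-0.1,"turn":0.0834,"fingers":80},{"tx":-0.99,"ty":0,"tz":-0.1,"turn":0.0834,"fingers":80},{"tx":-0.99,"ty":0,"tz":-0.1,"turn":0.0834,"fingers":80},{"tx":-0.99,"ty":0,"tz":-0.1,"turn":0.0834,"fingers":80},{"tx":-0.99,"ty":0,"tz":-0.1,"turn":0.0834,"fingers":80},{"tx":-0.99,"ty":0,"tz":-0.1,"turn":0.0834,"fingers":80}]' 25
python3 go.py 554 -360 150 -3.052
python3 - <<'E'
from h import *
c=pickle.load(open("top0.pkl","rb"))
P=cloud(c); th=0.0896; o=np.array([565.4,151.7])
d=P[:,:,:2]-o; X=d[...,0]*np.cos(th)+d[...,1]*np.sin(th); Y=-d[...,0]*np.sin(th)+d[...,1]*np.cos(th)
z=P[:,:,2]
for lo,hi in((-75,-15),(15,75)):
    k=(z>30)&(z<48)&(X>lo)&(X<hi)&(abs(Y)<60); h=np.histogram(Y[k],bins=np.arange(-60,61,3)); print([(int(b),int(a)) for a,b in zip(*h) if a])
k=(z>30)&(z<48)&(Y<30)&(Y>-100)&(abs(X)<20); print(X[k].mean(), (X[k].min(),X[k].max()))
k=(z>46)&(z<54)&(abs(X)<100); print("y ext",[np.percentile(Y[k&(abs(X)<60)&(abs(Y)<160)],p) for p in(0,1,5,50,95,99,100)])
E
```

```text
clock: 0.7
eef_pos: [369.1, -428.4, 204.5]
eef_rot: [-1.572, -0.001, -3.05]
wrist_force: [-0.3, -0.4, 0.3]
finger_gap: 79.9
t 0.7 pos [ 369.1 -428.4  204.5] rot [-1.572e+00 -1.000e-03 -3.050e+00] gap 79.9 F [-0.32 -0.36  0.29] j6 [-0.92  0.55]
tx,ty,tz [-0.952  0.272 -0.255] turn 0.0008
[(-51, 7), (-48, 46), (-45, 36), (-42, 1), (36, 41), (39, 30), (42, 28), (54, 1), (57, 20)]
[(-51, 2), (-48, 47), (-45, 35), (-42, 5), (36, 35), (39, 32), (42, 32)]
-0.7093319073509898 (np.float64(-19.44303507099964), np.float64(18.21487400308387))
y ext [np.float64(-146.45121796912736), np.float64(-145.58753632642785), np.float64(-140.25304889724373), np.float64(67.31841731673228), np.float64(133.37070339951504), np.float64(139.7121989530201), np.float64(141.34841658920988)]
```

```bash
python3 -m creep '[{"tx":-0.952,"ty":0.1,"tz":-0.255,"turn":0,"fingers":80},{"tx":-0.952,"ty":0.15,"tz":-0.255,"turn":0,"fingers":80},{"tx":-0.952,"ty":0.2,"tz":-0.255,"turn":0,"fingers":80},{"tx":-0.952,"ty":0.25,"tz":-0.255,"turn":0,"fingers":80},{"tx":-0.952,"ty":0.25,"tz":-0.255,"turn":0,"fingers":80},{"tx":-0.952,"ty":0.25,"tz":-0.255,"turn":0,"fingers":80}]'
python3 go.py 554 -359.5 44 -3.052
python3 - <<'E'
from cell import optics
import cv2
c=optics.camera("side"); cv2.imwrite("pics/side1.png",c["frame"][:,:,::-1])
E
```

```text
clock: 1.3
eef_pos: [553.3, -360.5, 153.2]
eef_rot: [-1.574, -0.003, -3.049]
wrist_force: [0.0, 0.4, 1.2]
finger_gap: 79.9
t 1.3 pos [ 553.3 -360.5  153.2] rot [-1.574e+00 -3.000e-03 -3.049e+00] gap 79.9 F [0.02 0.37 1.23] j6 [-0.63  0.85]
tx,ty,tz [-0.005  0.546 -0.003] turn 0.0008
```

View pics/side1.png

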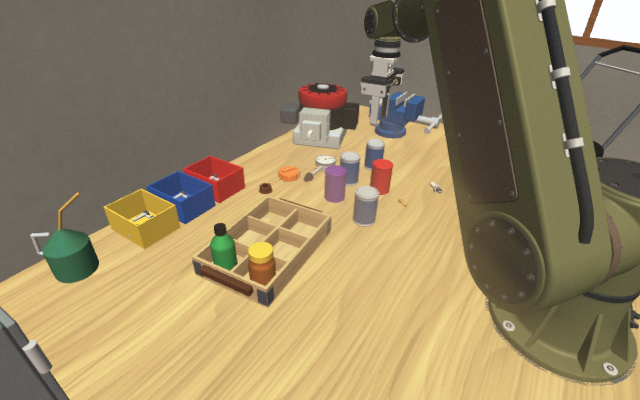

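The gripper at (380,100) hangs directly over the far tin at (375,152). I'll descend, grip, and heft it.

```bash
python3 -m creep '[{"tx":-0.004,"ty":0.15,"tz":-0.003,"turn":0,"fingers":80},{"tx":-0.004,"ty":0.3,"tz":-0.003,"turn":0,"fingers":80},{"tx":-0.004,"ty":0.45,"tz":-0.003,"turn":0,"fingers":80},{"tx":-0.004,"ty":0.54,"tz":-0.003,"turn":0,"fingers":80},{"tx":-0.004,"ty":0.54,"tz":-0.003,"turn":0,"fingers":80},{"tx":-0.004,"ty":0.54,"tz":-0.003,"turn":0,"fingers":80}]'
python3 go.py 554 -359.5 44 -3.052
python3 -m creep '[{"tx":0,"ty":0,"tz":0,"turn":0,"fingers":50},{"tx":0,"ty":0,"tz":0,"turn":0,"fingers":50},{"tx":0,"ty":0,"tz":0,"turn":0,"fingers":50},{"tx":0,"ty":0,"tz":0,"turn":0,"fingers":50},{"tx":0,"ty":0,"tz":0,"turn":0,"fingers":50}]' 25
python3 go.py 554 -359.5 205 -3.052
```

```text
clock: 1.95
eef_pos: [552.8, -361.8, 48.2]
eef_rot: [-1.571, -0.0, -3.052]
wrist_force: [0.5, -0.2, 0.9]
finger_gap: 79.8
t 1.95 pos [ 552.8 -361.8   48.2] rot [-1.571 -0.    -3.052] gap 79.8 F [ 0.46 -0.22  0.93] j6 [-0.64  0.85]
tx,ty,tz [-0.007  0.021 -0.011] turn -0.0001
clock: 2.45
eef_pos: [553.0, -362.2, 49.1]
eef_rot: [-1.57, 0.001, -3.052]
wrist_force: [-2.1, -1.0, 6.5]
finger_gap: 57.8
t 2.45 pos [ 553.  -362.2   49.1] rot [-1.570e+00  1.000e-03 -3.052e+00] gap 57.8 F [-2.08 -1.02  6.52] j6 [-0.64  0.85]
tx,ty,tz [-0.007 -0.78  -0.013] turn -0.0001
```

```bash
python3 -m creep '[{"tx":0,"ty":0,"tz":0,"turn":0,"fingers":80},{"tx":0,"ty":0,"tz":0,"turn":0,"fingers":80},{"tx":0,"ty":0.035,"tz":-0.01,"turn":0,"fingers":80},{"tx":0,"ty":0.035,"tz":-0.01,"turn":0,"fingers":80},{"tx":0,"ty":0.035,"tz":-0.01,"turn":0,"fingers":80},{"tx":0,"ty":0.035,"tz":-0.01,"turn":0,"fingers":80}]'
python3 - <<'E'
from h import *
from cell import optics
c=optics.camera("top"); P=cloud(c)
cv2.imwrite("pics/top1.png",cv2.resize(c["frame"][120:270,340:560,::-1],None,fx=3,fy=3))
c=optics.camera("side"); cv2.imwrite("pics/side2.png",cv2.resize(c["frame"][60:240,280:460,::-1],None,fx=3,fy=3))
E
python3 go.py 554 -359.5 43 -3.052
```

```text
clock: 3.05
eef_pos: [552.9, -360.2, 42.0]
eef_rot: [-1.57, 0.001, -3.052]
wrist_force: [0.3, 0.1, -0.5]
finger_gap: 80.0
t 3.15 pos [ 552.9 -360.3   42.2] rot [-1.570e+00  1.000e-03 -3.052e+00] gap 80.4 F [-0.22  0.08 -0.07] j6 [-0.63  0.85]
tx,ty,tz [-0.006 -0.004 -0.003] turn -0.0001
```

View pics/side2.png

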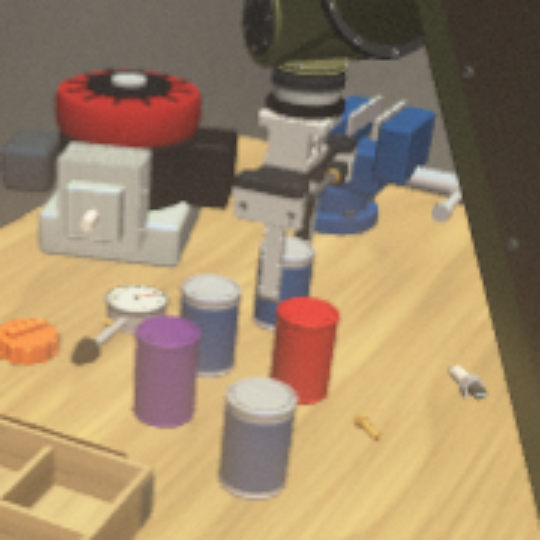

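View pics/top1.png

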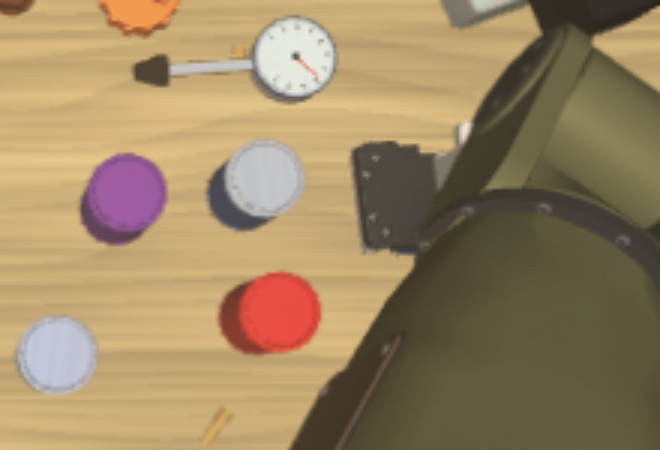

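The side crop shows the tin upright at about (285,280), with a finger at (272,260) beside its band. Nothing else was disturbed. I'll grip lower on the band now and lift.

```bash
python3 -m creep '[{"tx":0,"ty":0,"tz":-0.002,"turn":0,"fingers":50},{"tx":0,"ty":0,"tz":-0.002,"turn":0,"fingers":50},{"tx":0,"ty":0,"tz":-0.002,"turn":0,"fingers":50},{"tx":0,"ty":0,"tz":-0.002,"turn":0,"fingers":50},{"tx":0,"ty":0,"tz":-0.002,"turn":0,"fingers":50}]' 25
python3 go.py
python3 -m creep '[{"tx":0,"ty":-0.05,"tz":0,"turn":0,"fingers":50},{"tx":0,"ty":-0.1,"tz":0,"turn":0,"fingers":50},{"tx":0,"ty":-0.15,"tz":0,"turn":0,"fingers":50},{"tx":0,"ty":-0.2,"tz":0,"turn":0,"fingers":50},{"tx":0,"ty":-0.2,"tz":0,"turn":0,"fingers":50},{"tx":0,"ty":-0.2,"tz":0,"turn":0,"fingers":50},{"tx":0,"ty":-0.2,"tz":0,"turn":0,"fingers":50}]'
python3 go.py 554 -359.5 205 -3.052
cat > heft.py <<'E'
from cell import optics,monitor
import numpy as np
f=[]
for i in range(6):
    optics.camera("side"); f.append(monitor.read_state()["wrist_force"])
print("heft mean",np.mean(f,0).round(2),"sd",np.std(f,0).round(2))
E
python3 heft.py
```

```text
clock: 3.65
eef_pos: [553.0, -360.2, 42.4]
eef_rot: [-1.57, 0.001, -3.052]
wrist_force: [-0.3, -3.6, 0.6]
finger_gap: 57.8
t 3.65 pos [ 553.  -360.2   42.4] rot [-1.570e+00  1.000e-03 -3.052e+00] gap 57.8 F [-0.35 -3.61  0.58] j6 [-0.63  0.85]
clock: 4.35
eef_pos: [552.7, -360.0, 81.8]
eef_rot: [-1.57, 0.0, -3.052]
wrist_force: [-0.5, 1.1, -5.9]
finger_gap: 57.7
t 4.35 pos [ 552.7 -360.    81.8] rot [-1.57   0.    -3.052] gap 57.7 F [-0.46  1.07 -5.87] j6 [-0.63  0.85]
tx,ty,tz [-0.007 -0.616 -0.001] turn -0.0001
heft mean [-0.27 -0.2  -5.84] sd [0.42 0.53 0.45]
```

The tin at (554,-360) reads 5.8 N, about 595 g, so it is the full one. I'll set it back gently and take the other two.

```bash
python3 -m creep '[{"tx":0,"ty":0.08,"tz":0,"turn":0,"fingers":50},{"tx":0,"ty":0.14,"tz":0,"turn":0,"fingers":50},{"tx":0,"ty":0.17,"tz":0,"turn":0,"fingers":50},{"tx":0,"ty":0.18,"tz":0,"turn":0,"fingers":50},{"tx":0,"ty":0.19,"tz":0,"turn":0,"fingers":50},{"tx":0,"ty":0.195,"tz":0,"turn":0,"fingers":50},{"tx":0,"ty":0.197,"tz":0,"turn":0,"fingers":50}]'
python3 -m creep '[{"tx":0,"ty":0.002,"tz":0,"turn":0,"fingers":50},{"tx":0,"ty":0.002,"tz":0,"turn":0,"fingers":50}]'
```

```text
clock: 5.35
eef_pos: [553.0, -360.3, 43.1]
eef_rot: [-1.569, 0.001, -3.052]
wrist_force: [-0.0, 0.3, -5.5]
finger_gap: 57.5
clock: 5.55
eef_pos: [553.1, -360.3, 42.9]
eef_rot: [-1.569, 0.002, -3.052]
wrist_force: [0.1, -0.1, -5.8]
finger_gap: 57.6
```

```bash
python3 -m creep '[{"tx":0,"ty":0.005,"tz":0,"turn":0,"fingers":50},{"tx":0,"ty":0.006,"tz":0,"turn":0,"fingers":50},{"tx":0,"ty":0.006,"tz":0,"turn":0,"fingers":50}]'
python3 -m creep '[{"tx":0,"ty":0.004,"tz":0,"turn":0,"fingers":50},{"tx":0,"ty":0.004,"tz":0,"turn":0,"fingers":50}]'
```

```text
clock: 5.85
eef_pos: [553.3, -360.4, 42.4]
eef_rot: [-1.569, 0.002, -3.052]
wrist_force: [-1.1, 2.4, 2.5]
finger_gap: 58.0
clock: 6.05
eef_pos: [553.4, -360.4, 42.4]
eef_rot: [-1.569, 0.002, -3.052]
wrist_force: [-4.2, 3.7, 6.0]
finger_gap: 57.5
```

```bash
python3 -m creep '[{"tx":0,"ty":0,"tz":0,"turn":0,"fingers":80},{"tx":0,"ty":0,"tz":0,"turn":0,"fingers":80},{"tx":0,"ty":0,"tz":0,"turn":0,"fingers":80},{"tx":0,"ty":-0.15,"tz":0,"turn":0,"fingers":80},{"tx":0,"ty":-0.35,"tz":0,"turn":0,"fingers":80},{"tx":0,"ty":-0.55,"tz":0,"turn":0,"fingers":80},{"tx":0,"ty":-0.55,"tz":0,"turn":0,"fingers":80}]'
python3 go.py 573 -231.5 150 -3.052
```

```text
clock: 6.75
eef_pos: [554.9, -361.5, 158.7]
eef_rot: [-1.562, 0.01, -3.052]
wrist_force: [-0.4, -1.2, 0.0]
finger_gap: 80.1
t 6.75 pos [ 554.9 -361.5  158.7] rot [-1.562  0.01  -3.052] gap 80.1 F [-0.37 -1.19  0.02] j6 [-0.63  0.85]
tx,ty,tz [-0.147  0.039 -0.64 ] turn -0.0001
```

```bash
python3 -m creep '[{"tx":-0.147,"ty":0,"tz":-0.64,"turn":0,"fingers":80},{"tx":-0.147,"ty":0,"tz":-0.64,"turn":0,"fingers":80},{"tx":-0.147,"ty":0.04,"tz":-0.64,"turn":0,"fingers":80},{"tx":-0.147,"ty":0.04,"tz":-0.64,"turn":0,"fingers":80},{"tx":-0.147,"ty":0.04,"tz":-0.64,"turn":0,"fingers":80}]'
python3 go.py 572.5 -231.8 42 -3.052
python3 - <<'E'
from h import *
from cell import optics
c=optics.camera("top"); P=cloud(c); z=P[...,2]
cv2.imwrite("pics/top2.png",c["frame"][:,:,::-1])
for (x,y) in ((554,-360),(445,-82)):
    k=(np.hypot(P[...,0]-x,P[...,1]-y)<45)&(z>78)&(z<92)
    q=plane(c,np.argwhere(k)[:,::-1],85)[:,:2].astype(np.float32)
    print(cv2.minEnclosingCircle(q))
E
```

```text
clock: 7.25
eef_pos: [573.0, -231.4, 149.6]
eef_rot: [-1.562, 0.009, -3.051]
wrist_force: [0.1, -0.1, -0.0]
finger_gap: 79.8
t 7.25 pos [ 573.  -231.4  149.6] rot [-1.562  0.009 -3.051] gap 79.8 F [ 0.15 -0.14 -0.01] j6 [-0.44  1.04]
tx,ty,tz [ 0.008  0.538 -0.003] turn 0.0002
((577.5775756835938, -369.22900390625), 9.999999747378752e-05)
((444.9141845703125, -82.26929473876953), 28.653671264648438)
```

View pics/top2.png

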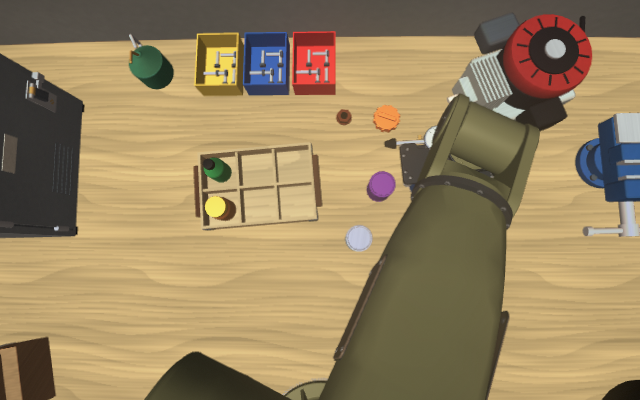

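Top view: the arm covers the tins it is working over. The bystanders, the tray and the tin at (359,239) are unchanged. Next I descend on the middle tin.

```bash
python3 -m creep '[{"tx":0.008,"ty":0.15,"tz":-0.003,"turn":0,"fingers":80},{"tx":0.008,"ty":0.3,"tz":-0.003,"turn":0,"fingers":80},{"tx":0.008,"ty":0.45,"tz":-0.003,"turn":0,"fingers":80},{"tx":0.008,"ty":0.535,"tz":-0.003,"turn":0,"fingers":80},{"tx":0.008,"ty":0.535,"tz":-0.003,"turn":0,"fingers":80},{"tx":0.008,"ty":0.535,"tz":-0.003,"turn":0,"fingers":80},{"tx":0.008,"ty":0.535,"tz":-0.003,"turn":0,"fingers":80}]'
python3 go.py 572.5 -231.5 42 -3.052
```

```text
clock: 8.0
eef_pos: [572.8, -233.4, 44.1]
eef_rot: [-1.561, 0.011, -3.053]
wrist_force: [-0.3, -0.3, 0.5]
finger_gap: 80.0
t 8.0 pos [ 572.8 -233.4   44.1] rot [-1.561  0.011 -3.053] gap 80.0 F [-0.27 -0.35  0.5 ] j6 [-0.44  1.04]
tx,ty,tz [ 0.001  0.01  -0.01 ] turn -0.0004
```

```bash
python3 -m creep '[{"tx":0,"ty":0.01,"tz":-0.009,"turn":0,"fingers":80},{"tx":0,"ty":0.01,"tz":-0.009,"turn":0,"fingers":80},{"tx":0,"ty":0.01,"tz":-0.009,"turn":0,"fingers":50},{"tx":0,"ty":0.01,"tz":-0.009,"turn":0,"fingers":50},{"tx":0,"ty":0.01,"tz":-0.009,"turn":0,"fingers":50},{"tx":0,"ty":0.01,"tz":-0.009,"turn":0,"fingers":50},{"tx":0,"ty":0.01,"tz":-0.009,"turn":0,"fingers":50}]' 25
python3 go.py
python3 -m creep '[{"tx":0,"ty":-0.05,"tz":0,"turn":0,"fingers":50},{"tx":0,"ty":-0.15,"tz":0,"turn":0,"fingers":50},{"tx":0,"ty":-0.3,"tz":0,"turn":0,"fingers":50},{"tx":0,"ty":-0.5,"tz":0,"turn":0,"fingers":50},{"tx":0,"ty":-0.7,"tz":0,"turn":0,"fingers":50},{"tx":0,"ty":-0.81,"tz":0,"turn":0,"fingers":50},{"tx":0,"ty":-0.81,"tz":0,"turn":0,"fingers":50},{"tx":0,"ty":-0.81,"tz":0,"turn":0,"fingers":50}]'
python3 heft.py
python3 go.py 607.8 152.5 205 -3.052
```

```text
clock: 8.7
eef_pos: [572.8, -231.8, 42.2]
eef_rot: [-1.561, 0.012, -3.053]
wrist_force: [0.7, -0.8, 3.0]
finger_gap: 57.3
t 8.7 pos [ 572.8 -231.8   42.2] rot [-1.561  0.012 -3.053] gap 57.3 F [ 0.71 -0.84  2.96] j6 [-0.44  1.04]
clock: 9.5
eef_pos: [570.4, -230.1, 203.2]
eef_rot: [-1.561, 0.011, -3.053]
wrist_force: [-0.2, -0.5, -3.6]
finger_gap: 57.6
heft mean [ 0.03 -0.26 -3.26] sd [0.28 0.44 0.57]
t 9.8 pos [ 570.5 -230.2  203.1] rot [-1.562  0.01  -3.053] gap 57.9 F [ 0.47  0.04 -2.71] j6 [-0.44  1.04]
tx,ty,tz [-0.355 -0.023 -1.889] turn -0.0004
```

The middle tin reads 3.3 N, so it is light. I'll carry it to the far middle cell.

```bash
python3 -m creep '[{"tx":-0.03,"ty":-0.02,"tz":-0.1,"turn":0,"fingers":50},{"tx":-0.06,"ty":-0.02,"tz":-0.26,"turn":0,"fingers":50},{"tx":-0.1,"ty":-0.02,"tz":-0.44,"turn":0,"fingers":50},{"tx":-0.14,"ty":-0.02,"tz":-0.62,"turn":0,"fingers":50},{"tx":-0.18,"ty":-0.02,"tz":-0.8,"turn":0,"fingers":50},{"tx":-0.18,"ty":-0.02,"tz":-0.95,"turn":0,"fingers":50},{"tx":-0.18,"ty":-0.02,"tz":-0.95,"turn":0,"fingers":50}]'
python3 go.py 607.8 152.5 205 -3.052
```

```text
clock: 10.5
eef_pos: [589.3, -34.5, 205.3]
eef_rot: [-1.562, 0.009, -3.05]
wrist_force: [-0.5, -0.3, -3.2]
finger_gap: 57.7
t 10.5 pos [589.3 -34.5 205.3] rot [-1.562  0.009 -3.05 ] gap 57.7 F [-0.5 -0.3 -3.2] j6 [-0.12  1.36]
tx,ty,tz [-0.178 -0.004 -0.922] turn 0.0007
```

```bash
python3 -m creep '[{"tx":-0.03,"ty":0,"tz":-0.1,"turn":0,"fingers":50},{"tx":-0.06,"ty":0,"tz":-0.28,"turn":0,"fingers":50},{"tx":-0.1,"ty":0,"tz":-0.46,"turn":0,"fingers":50},{"tx":-0.14,"ty":0,"tz":-0.64,"turn":0,"fingers":50},{"tx":-0.178,"ty":0,"tz":-0.8,"turn":0,"fingers":50},{"tx":-0.178,"ty":0,"tz":-0.922,"turn":0,"fingers":50},{"tx":-0.178,"ty":0,"tz":-0.922,"turn":0,"fingers":50},{"tx":-0.178,"ty":0,"tz":-0.922,"turn":0,"fingers":50}]'
python3 go.py 607.8 152.5 85 -3.052
python3 - <<'E'
from h import *
from cell import optics
for n in("top","side"):
    c=optics.camera(n); cv2.imwrite(f"pics/{n}3.png",c["frame"][:,:,::-1])
E
```

```text
clock: 11.3
eef_pos: [607.9, 152.0, 203.7]
eef_rot: [-1.562, 0.009, -3.049]
wrist_force: [1.2, 0.0, -3.6]
finger_gap: 57.8
t 11.3 pos [607.9 152.  203.7] rot [-1.562  0.009 -3.049] gap 57.8 F [ 1.2   0.02 -3.62] j6 [0.19 1.67]
tx,ty,tz [ 0.006  0.593 -0.008] turn 0.0009
```

View pics/side3.png

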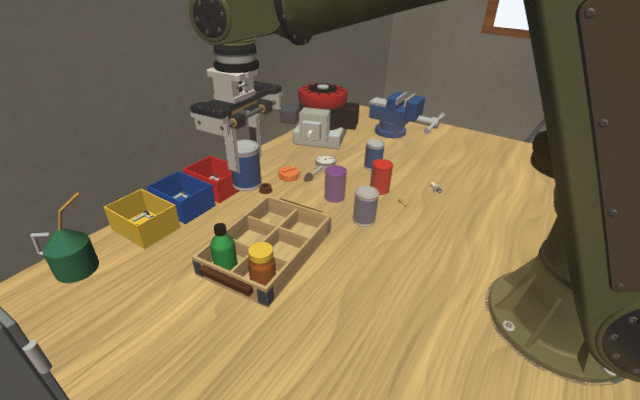

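View pics/top3.png

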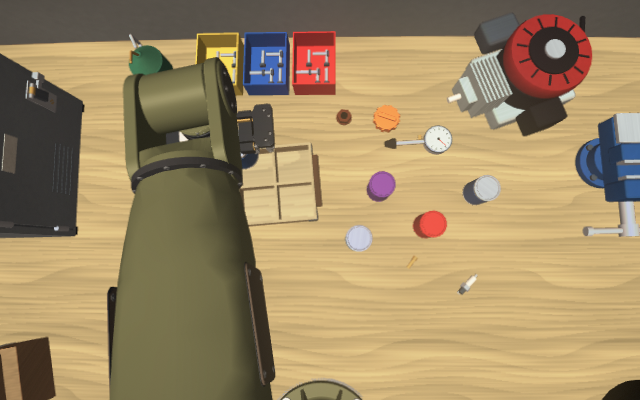

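The side view shows the tin upright in the fingers at (246,165), high over the tray's far row. In the top view the full tin is still standing at (486,189). I'll lower to just above the walls and check.

```bash
python3 -m creep '[{"tx":0.004,"ty":0.1,"tz":-0.006,"turn":0,"fingers":50},{"tx":0.004,"ty":0.25,"tz":-0.006,"turn":0,"fingers":50},{"tx":0.004,"ty":0.4,"tz":-0.006,"turn":0,"fingers":50},{"tx":0.004,"ty":0.5,"tz":-0.006,"turn":0,"fingers":50},{"tx":0.004,"ty":0.53,"tz":-0.006,"turn":0,"fingers":50},{"tx":0.004,"ty":0.53,"tz":-0.006,"turn":0,"fingers":50}]'
python3 go.py 607.8 152.5 50 -3.052
python3 - <<'E'
from h import *
from cell import optics
c=optics.camera("side"); cv2.imwrite("pics/side4.png",cv2.resize(c["frame"][110:310,180:360,::-1],None,fx=3,fy=3))
E
```

```text
clock: 12.0
eef_pos: [608.2, 150.7, 97.7]
eef_rot: [-1.562, 0.008, -3.052]
wrist_force: [-1.1, 1.1, -2.3]
finger_gap: 57.7
t 12.0 pos [608.2 150.7  97.7] rot [-1.562  0.008 -3.052] gap 57.7 F [-1.13  1.12 -2.35] j6 [0.19 1.67]
tx,ty,tz [ 0.003  0.238 -0.011] turn 0.0001
```

View pics/side4.png

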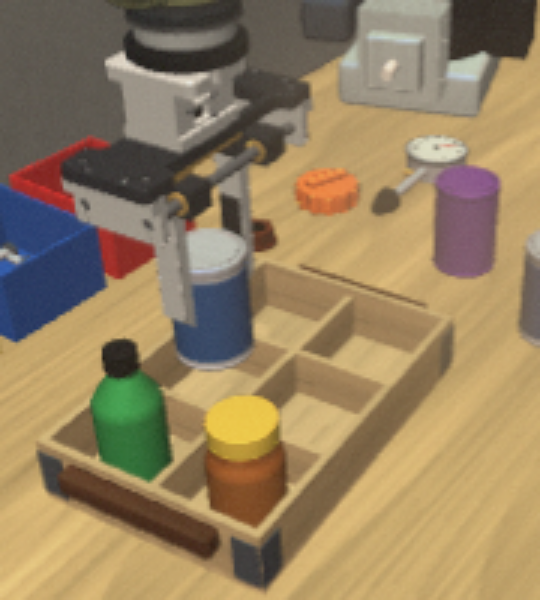

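The tin's base at about (213,355) is directly over the far middle cell, clear of the bottle. I'll lower it slowly.

```bash
python3 -m creep '[{"tx":0.002,"ty":0.06,"tz":-0.01,"turn":0,"fingers":50},{"tx":0.002,"ty":0.11,"tz":-0.01,"turn":0,"fingers":50},{"tx":0.002,"ty":0.16,"tz":-0.01,"turn":0,"fingers":50},{"tx":0.002,"ty":0.2,"tz":-0.01,"turn":0,"fingers":50},{"tx":0.002,"ty":0.22,"tz":-0.01,"turn":0,"fingers":50},{"tx":0.002,"ty":0.23,"tz":-0.01,"turn":0,"fingers":50},{"tx":0.002,"ty":0.235,"tz":-0.01,"turn":0,"fingers":50},{"tx":0.002,"ty":0.235,"tz":-0.01,"turn":0,"fingers":50}]'
python3 go.py 607.8 152.5 48 -3.052
```

```text
clock: 12.85
eef_pos: [608.7, 152.6, 52.0]
eef_rot: [-1.562, 0.01, -3.051]
wrist_force: [-0.4, -0.2, -3.1]
finger_gap: 57.5
t 12.85 pos [608.7 152.6  52. ] rot [-1.562  0.01  -3.051] gap 57.5 F [-0.39 -0.21 -3.09] j6 [0.19 1.68]
tx,ty,tz [0.005 0.02  0.   ] turn 0.0002
```

```bash
python3 -m creep '[{"tx":0.003,"ty":0.005,"tz":0,"turn":0,"fingers":50},{"tx":0.003,"ty":0.01,"tz":0,"turn":0,"fingers":50},{"tx":0.003,"ty":0.015,"tz":0,"turn":0,"fingers":50},{"tx":0.003,"ty":0.015,"tz":0,"turn":0,"fingers":50}]'
python3 -m creep '[{"tx":0,"ty":0.004,"tz":0,"turn":0,"fingers":50},{"tx":0,"ty":0.005,"tz":0,"turn":0,"fingers":50},{"tx":0,"ty":0.005,"tz":0,"turn":0,"fingers":50}]'
```

```text
clock: 13.25
eef_pos: [608.1, 152.6, 48.8]
eef_rot: [-1.562, 0.01, -3.051]
wrist_force: [0.5, 0.6, -3.0]
finger_gap: 57.6
clock: 13.55
eef_pos: [608.3, 152.6, 48.2]
eef_rot: [-1.562, 0.011, -3.051]
wrist_force: [-1.3, -0.1, 1.7]
finger_gap: 57.6
```

It touched down at 48.2. I'll release with a modest opening and rise.

```bash
python3 -m creep '[{"tx":0,"ty":0,"tz":0,"turn":0,"fingers":68},{"tx":0,"ty":0,"tz":0,"turn":0,"fingers":72},{"tx":0,"ty":0,"tz":0,"turn":0,"fingers":72},{"tx":0,"ty":-0.1,"tz":0,"turn":0,"fingers":72},{"tx":0,"ty":-0.3,"tz":0,"turn":0,"fingers":80},{"tx":0,"ty":-0.5,"tz":0,"turn":0,"fingers":80},{"tx":0,"ty":-0.6,"tz":0,"turn":0,"fingers":80},{"tx":0,"ty":-0.6,"tz":0,"turn":0,"fingers":80}]'
python3 go.py 445 -82 165 -3.052
python3 - <<'E'
from h import *
from cell import optics
c=optics.camera("side"); cv2.imwrite("pics/side5.png",cv2.resize(c["frame"][110:310,180:400,::-1],None,fx=3,fy=3))
E
```

```text
clock: 14.35
eef_pos: [608.1, 153.7, 171.6]
eef_rot: [-1.563, 0.016, -3.051]
wrist_force: [-0.8, -0.1, -0.4]
finger_gap: 80.2
t 14.35 pos [608.1 153.7 171.6] rot [-1.563  0.016 -3.051] gap 80.2 F [-0.8  -0.08 -0.37] j6 [0.19 1.68]
tx,ty,tz [0.919 0.027 1.1  ] turn 0.0002
```

View pics/side5.png

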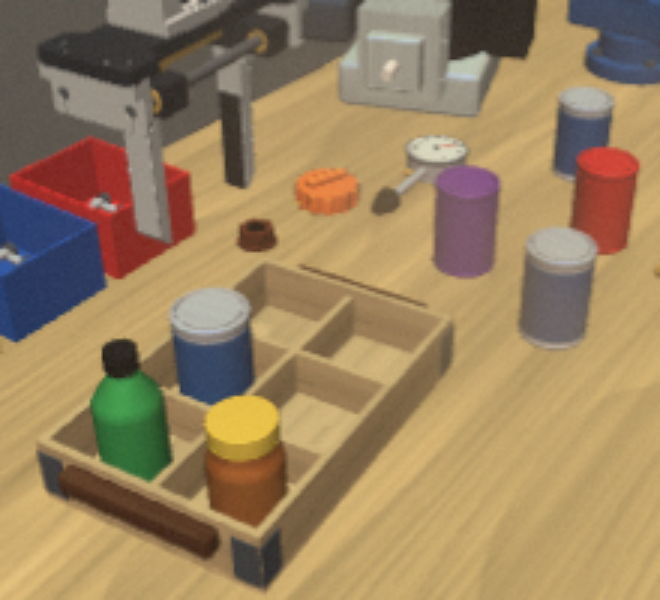

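The tin stands upright in the far middle cell at (212,345), and the bottle and jar have not moved. Next is the near tin at (557,290).

```bash
python3 -m creep '[{"tx":0.9,"ty":0,"tz":0.98,"turn":0,"fingers":80},{"tx":0.9,"ty":0,"tz":0.98,"turn":0,"fingers":80},{"tx":0.9,"ty":0,"tz":0.98,"turn":0,"fingers":80},{"tx":0.9,"ty":0,"tz":0.98,"turn":0,"fingers":80},{"tx":0.9,"ty":0,"tz":0.98,"turn":0,"fingers":80},{"tx":0.9,"ty":0,"tz":0.98,"turn":0,"fingers":80},{"tx":0.9,"ty":0,"tz":0.98,"turn":0,"fingers":80}]'
python3 go.py 445 -82 42 -3.052
```

```text
clock: 15.1
eef_pos: [444.3, -59.1, 167.3]
eef_rot: [-1.563, 0.011, -3.054]
wrist_force: [0.8, 0.5, 1.5]
finger_gap: 80.2
t 15.1 pos [444.3 -59.1 167.3] rot [-1.563  0.011 -3.054] gap 80.2 F [0.78 0.54 1.47] j6 [-0.21  1.27]
tx,ty,tz [0.013 0.627 0.109] turn -0.0007
```

```bash
python3 -m creep '[{"tx":0.01,"ty":0.02,"tz":0.108,"turn":0,"fingers":80},{"tx":0.01,"ty":0.15,"tz":0.108,"turn":0,"fingers":80},{"tx":0.01,"ty":0.3,"tz":0.108,"turn":0,"fingers":80},{"tx":0.01,"ty":0.4,"tz":0.108,"turn":0,"fingers":80},{"tx":0.01,"ty":0.4,"tz":0.108,"turn":0,"fingers":80}]'
python3 go.py 445 -82 42 -3.052
```

```text
clock: 15.6
eef_pos: [443.9, -80.2, 84.3]
eef_rot: [-1.565, 0.006, -3.053]
wrist_force: [-0.3, 0.1, -0.3]
finger_gap: 79.7
t 15.6 pos [443.9 -80.2  84.3] rot [-1.565  0.006 -3.053] gap 79.7 F [-0.3   0.14 -0.31] j6 [-0.26  1.23]
tx,ty,tz [-0.004  0.212  0.008] turn -0.0004
```

```bash
python3 -m creep '[{"tx":-0.005,"ty":0.1,"tz":0.008,"turn":0,"fingers":80},{"tx":-0.005,"ty":0.18,"tz":0.008,"turn":0,"fingers":80},{"tx":-0.005,"ty":0.212,"tz":0.008,"turn":0,"fingers":80},{"tx":-0.005,"ty":0.212,"tz":0.008,"turn":0,"fingers":80},{"tx":-0.005,"ty":0.212,"tz":0.008,"turn":0,"fingers":80}]'
python3 go.py 445 -82 42 -3.052
```

```text
clock: 16.1
eef_pos: [445.9, -81.8, 42.8]
eef_rot: [-1.565, 0.007, -3.053]
wrist_force: [0.5, 0.1, 1.0]
finger_gap: 80.2
t 16.1 pos [445.9 -81.8  42.8] rot [-1.565  0.007 -3.053] gap 80.2 F [0.51 0.07 1.  ] j6 [-0.26  1.23]
tx,ty,tz [0.004 0.004 0.001] turn -0.0004
```

```bash
python3 -m creep '[{"tx":0.004,"ty":0.002,"tz":0,"turn":0,"fingers":50},{"tx":0.004,"ty":0.002,"tz":0,"turn":0,"fingers":50},{"tx":0.004,"ty":0.002,"tz":0,"turn":0,"fingers":50},{"tx":0.004,"ty":0.002,"tz":0,"turn":0,"fingers":50},{"tx":0.004,"ty":0.002,"tz":0,"turn":0,"fingers":50},{"tx":0.004,"ty":0.002,"tz":0,"turn":0,"fingers":50}]' 25
python3 go.py
python3 -m creep '[{"tx":0,"ty":-0.05,"tz":0,"turn":0,"fingers":50},{"tx":0,"ty":-0.15,"tz":0,"turn":0,"fingers":50},{"tx":0,"ty":-0.3,"tz":0,"turn":0,"fingers":50},{"tx":0,"ty":-0.5,"tz":0,"turn":0,"fingers":50},{"tx":0,"ty":-0.7,"tz":0,"turn":0,"fingers":50},{"tx":0,"ty":-0.81,"tz":0,"turn":0,"fingers":50},{"tx":0,"ty":-0.81,"tz":0,"turn":0,"fingers":50},{"tx":0,"ty":-0.81,"tz":0,"turn":0,"fingers":50}]'
python3 heft.py
python3 go.py 522.2 144.9 205 -3.052
```

```text
clock: 16.7
eef_pos: [445.2, -81.9, 42.7]
eef_rot: [-1.565, 0.007, -3.053]
wrist_force: [-0.2, 0.6, 6.9]
finger_gap: 57.5
t 16.7 pos [445.2 -81.9  42.7] rot [-1.565  0.007 -3.053] gap 57.5 F [-0.2   0.55  6.93] j6 [-0.26  1.22]
clock: 17.5
eef_pos: [443.7, -80.9, 204.1]
eef_rot: [-1.565, 0.007, -3.053]
wrist_force: [0.6, -0.6, -3.4]
finger_gap: 57.6
heft mean [ 0.02 -0.1  -2.21] sd [0.37 0.44 0.46]
t 17.8 pos [443.8 -80.9 203.9] rot [-1.565  0.006 -3.053] gap 57.7 F [-0.62 -0.46 -2.27] j6 [-0.26  1.22]
tx,ty,tz [-0.49  -0.009 -1.09 ] turn -0.0004
```

The near tin reads 2.2 N, also light, so the full tin is confirmed. I'll carry this one to the near middle cell.

```bash
python3 -m creep '[{"tx":-0.04,"ty":-0.01,"tz":-0.1,"turn":0,"fingers":50},{"tx":-0.12,"ty":-0.01,"tz":-0.27,"turn":0,"fingers":50},{"tx":-0.2,"ty":-0.01,"tz":-0.44,"turn":0,"fingers":50},{"tx":-0.28,"ty":-0.01,"tz":-0.61,"turn":0,"fingers":50},{"tx":-0.36,"ty":-0.01,"tz":-0.78,"turn":0,"fingers":50},{"tx":-0.42,"ty":-0.01,"tz":-0.92,"turn":0,"fingers":50},{"tx":-0.49,"ty":-0.01,"tz":-0.99,"turn":0,"fingers":50},{"tx":-0.49,"ty":-0.01,"tz":-0.99,"turn":0,"fingers":50}]'
python3 go.py 522.2 144.9 98 -3.052
```

```text
clock: 18.6
eef_pos: [524.3, 126.6, 204.4]
eef_rot: [-1.565, 0.004, -3.051]
wrist_force: [0.3, -0.8, -2.3]
finger_gap: 57.6
t 18.6 pos [524.3 126.6 204.4] rot [-1.565  0.004 -3.051] gap 57.6 F [ 0.3  -0.83 -2.31] j6 [0.17 1.65]
tx,ty,tz [ 0.005  0.532 -0.095] turn 0.0003
```

```bash
python3 -m creep '[{"tx":0.005,"ty":0,"tz":-0.09,"turn":0,"fingers":50},{"tx":0.005,"ty":0.1,"tz":-0.095,"turn":0,"fingers":50},{"tx":0.005,"ty":0.25,"tz":-0.097,"turn":0,"fingers":50},{"tx":0.005,"ty":0.4,"tz":-0.097,"turn":0,"fingers":50},{"tx":0.005,"ty":0.5,"tz":-0.097,"turn":0,"fingers":50},{"tx":0.005,"ty":0.53,"tz":-0.097,"turn":0,"fingers":50},{"tx":0.005,"ty":0.53,"tz":-0.097,"turn":0,"fingers":50},{"tx":0.005,"ty":0.53,"tz":-0.097,"turn":0,"fingers":50}]'
python3 go.py 522.2 144.9 52 -3.052
python3 - <<'E'
from h import *
from cell import optics
c=optics.camera("side"); cv2.imwrite("pics/side6.png",cv2.resize(c["frame"][110:310,180:360,::-1],None,fx=3,fy=3))
E
```

```text
clock: 19.4
eef_pos: [522.6, 145.1, 99.4]
eef_rot: [-1.565, 0.006, -3.051]
wrist_force: [0.2, 1.2, -1.6]
finger_gap: 57.7
t 19.4 pos [522.6 145.1  99.4] rot [-1.565  0.006 -3.051] gap 57.7 F [ 0.24  1.17 -1.62] j6 [0.21 1.69]
tx,ty,tz [ 0.004  0.237 -0.001] turn 0.0002
```

View pics/side6.png

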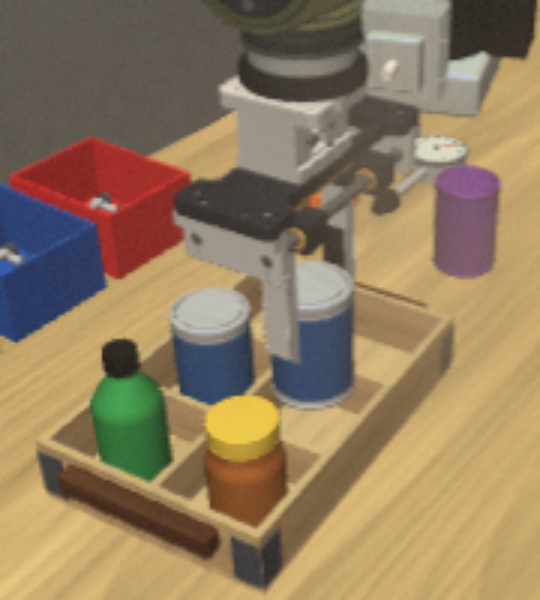

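The held tin, with its base at about (313,390), is centred over the near middle cell beside the first tin. I'll lower it slowly.

```bash
python3 -m creep '[{"tx":0.002,"ty":0.06,"tz":0,"turn":0,"fingers":50},{"tx":0.002,"ty":0.11,"tz":0,"turn":0,"fingers":50},{"tx":0.002,"ty":0.16,"tz":0,"turn":0,"fingers":50},{"tx":0.002,"ty":0.2,"tz":0,"turn":0,"fingers":50},{"tx":0.002,"ty":0.22,"tz":0,"turn":0,"fingers":50},{"tx":0.002,"ty":0.232,"tz":0,"turn":0,"fingers":50},{"tx":0.002,"ty":0.237,"tz":0,"turn":0,"fingers":50},{"tx":0.002,"ty":0.237,"tz":0,"turn":0,"fingers":50}]'
python3 -m creep '[{"tx":0,"ty":0.005,"tz":0,"turn":0,"fingers":50},{"tx":0,"ty":0.01,"tz":0,"turn":0,"fingers":50},{"tx":0,"ty":0.013,"tz":0,"turn":0,"fingers":50},{"tx":0,"ty":0.013,"tz":0,"turn":0,"fingers":50}]'
```

```text
clock: 20.25
eef_pos: [522.7, 145.0, 52.3]
eef_rot: [-1.565, 0.007, -3.051]
wrist_force: [0.5, 0.5, -2.4]
finger_gap: 57.5
clock: 20.65
eef_pos: [522.7, 145.0, 49.6]
eef_rot: [-1.565, 0.007, -3.051]
wrist_force: [0.5, 0.2, -2.1]
finger_gap: 57.5
```

```bash
python3 -m creep '[{"tx":0,"ty":0.003,"tz":0,"turn":0,"fingers":50},{"tx":0,"ty":0.006,"tz":0,"turn":0,"fingers":50},{"tx":0,"ty":0.006,"tz":0,"turn":0,"fingers":50}]'
```

```text
clock: 20.95
eef_pos: [522.8, 145.0, 48.8]
eef_rot: [-1.566, 0.007, -3.051]
wrist_force: [-2.1, -0.3, 4.0]
finger_gap: 57.6
```

Touched down. I'll release, rise and look.

```bash
python3 -m creep '[{"tx":0,"ty":0,"tz":0,"turn":0,"fingers":68},{"tx":0,"ty":0,"tz":0,"turn":0,"fingers":72},{"tx":0,"ty":0,"tz":0,"turn":0,"fingers":72},{"tx":0,"ty":-0.1,"tz":0,"turn":0,"fingers":72},{"tx":0,"ty":-0.3,"tz":0,"turn":0,"fingers":80},{"tx":0,"ty":-0.5,"tz":0,"turn":0,"fingers":80},{"tx":0,"ty":-0.65,"tz":0,"turn":0,"fingers":80},{"tx":0,"ty":-0.65,"tz":0,"turn":0,"fingers":80}]'
python3 go.py 554 -360 175 -3.052
python3 -m creep '[{"tx":-0.08,"ty":0,"tz":0.98,"turn":0,"fingers":80},{"tx":-0.08,"ty":0,"tz":0.98,"turn":0,"fingers":80},{"tx":-0.08,"ty":0,"tz":0.98,"turn":0,"fingers":80},{"tx":-0.08,"ty":0,"tz":0.98,"turn":0,"fingers":80},{"tx":-0.08,"ty":0,"tz":0.98,"turn":0,"fingers":80},{"tx":-0.08,"ty":0,"tz":0.98,"turn":0,"fingers":80}]'
python3 - <<'E'
from h import *
from cell import optics
c=optics.camera("side"); cv2.imwrite("pics/side7.png",c["frame"][:,:,::-1])
c=optics.camera("top"); cv2.imwrite("pics/top7.png",c["frame"][:,:,::-1])
P=cloud(c);z=P[...,2]
k=(np.hypot(P[...,0]-554,P[...,1]+360)<45)&(z>78)&(z<92)
q=plane(c,np.argwhere(k)[:,::-1],85)[:,:2].astype(np.float32)
print(cv2.minEnclosingCircle(q))
E
python3 go.py 554 -360 150 -3.052
```

```text
clock: 21.75
eef_pos: [523.5, 146.0, 183.1]
eef_rot: [-1.566, 0.014, -3.051]
wrist_force: [0.6, 0.4, -0.6]
finger_gap: 80.1
t 21.75 pos [523.5 146.  183.1] rot [-1.566  0.014 -3.051] gap 80.1 F [ 0.61  0.44 -0.6 ] j6 [0.21 1.69]
tx,ty,tz [0.077 0.051 2.533] turn 0.0003
clock: 22.35
eef_pos: [556.8, -48.4, 183.1]
eef_rot: [-1.567, 0.013, -3.053]
wrist_force: [0.0, 0.7, -0.6]
finger_gap: 80.1
((554.50634765625, -358.7037658691406), 29.383167266845703)
t 22.45 pos [556.8 -46.9 183.6] rot [-1.567  0.013 -3.05 ] gap 80.1 F [0.36 0.69 0.2 ] j6 [-0.15  1.33]
tx,ty,tz [0.159 0.172 1.557] turn 0.0005
```

View pics/side7.png

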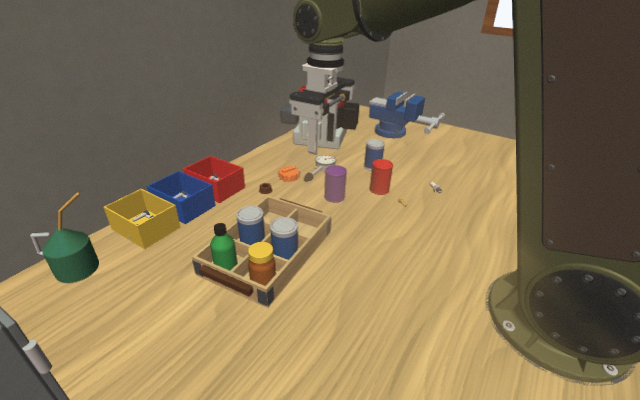

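View pics/top7.png

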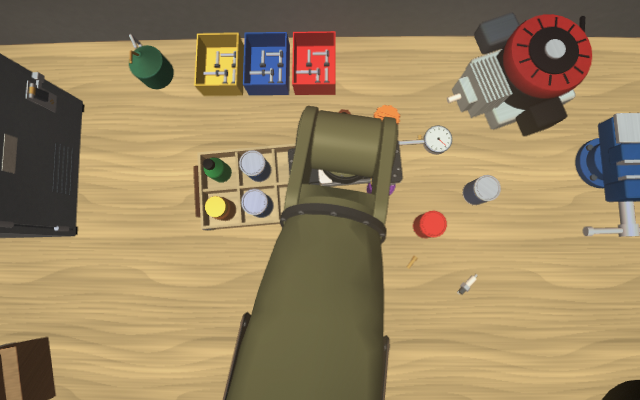

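Both light tins stand upright in the two middle cells, at (253,165) and (256,203) in the top view. The full tin is still at (486,189), measured at (554.3,-359.4). Next I fetch it.

```bash
python3 -m creep '[{"tx":0.09,"ty":0,"tz":0.98,"turn":0,"fingers":80},{"tx":0.09,"ty":0,"tz":0.98,"turn":0,"fingers":80},{"tx":0.09,"ty":0,"tz":0.98,"turn":0,"fingers":80},{"tx":0.09,"ty":0,"tz":0.98,"turn":0,"fingers":80},{"tx":0.09,"ty":0,"tz":0.98,"turn":0,"fingers":80}]'
python3 go.py 554 -360 150 -3.052
```

```text
clock: 22.95
eef_pos: [556.3, -246.8, 183.4]
eef_rot: [-1.566, 0.012, -3.053]
wrist_force: [0.4, 0.4, -0.3]
finger_gap: 79.6
t 22.95 pos [ 556.3 -246.8  183.4] rot [-1.566  0.012 -3.053] gap 79.6 F [ 0.4   0.42 -0.29] j6 [-0.48  1.  ]
tx,ty,tz [0.063 0.169 0.562] turn -0.0004
```

```bash
python3 -m creep '[{"tx":0.06,"ty":0,"tz":0.562,"turn":0,"fingers":80},{"tx":0.06,"ty":0,"tz":0.562,"turn":0,"fingers":80},{"tx":0.06,"ty":0.1,"tz":0.562,"turn":0,"fingers":80},{"tx":0.06,"ty":0.3,"tz":0.562,"turn":0,"fingers":80},{"tx":0.06,"ty":0.45,"tz":0.562,"turn":0,"fingers":80},{"tx":0.06,"ty":0.45,"tz":0.562,"turn":0,"fingers":80}]'
python3 go.py 554 -359.8 42 -3.052
```

```text
clock: 23.55
eef_pos: [554.5, -357.2, 89.2]
eef_rot: [-1.572, 0.007, -3.051]
wrist_force: [-1.0, 0.8, -0.6]
finger_gap: 80.4
t 23.55 pos [ 554.5 -357.2   89.2] rot [-1.572  0.007 -3.051] gap 80.4 F [-1.    0.82 -0.59] j6 [-0.63  0.85]
tx,ty,tz [0.005 0.236 0.013] turn 0.0002
```

```bash
python3 -m creep '[{"tx":0.004,"ty":0.1,"tz":0.013,"turn":0,"fingers":80},{"tx":0.004,"ty":0.18,"tz":0.013,"turn":0,"fingers":80},{"tx":0.004,"ty":0.234,"tz":0.013,"turn":0,"fingers":80},{"tx":0.004,"ty":0.234,"tz":0.013,"turn":0,"fingers":80},{"tx":0.004,"ty":0.234,"tz":0.013,"turn":0,"fingers":80}]'
python3 go.py 554 -359.8 42 -3.052
```

```text
clock: 24.05
eef_pos: [554.7, -359.8, 43.4]
eef_rot: [-1.571, 0.007, -3.051]
wrist_force: [0.2, 0.3, -0.5]
finger_gap: 79.6
t 24.05 pos [ 554.7 -359.8   43.4] rot [-1.571  0.007 -3.051] gap 79.6 F [ 0.2   0.25 -0.47] j6 [-0.63  0.84]
tx,ty,tz [ 0.003  0.007 -0.001] turn 0.0003
```

```bash
python3 -m creep '[{"tx":0.003,"ty":0.005,"tz":0,"turn":0,"fingers":50},{"tx":0.003,"ty":0.005,"tz":0,"turn":0,"fingers":50},{"tx":0.003,"ty":0.005,"tz":0,"turn":0,"fingers":50},{"tx":0.003,"ty":0.005,"tz":0,"turn":0,"fingers":50},{"tx":0.003,"ty":0.005,"tz":0,"turn":0,"fingers":50},{"tx":0.003,"ty":0.005,"tz":0,"turn":0,"fingers":50}]' 30
python3 -m creep '[{"tx":0,"ty":-0.05,"tz":0,"turn":0,"fingers":50},{"tx":0,"ty":-0.15,"tz":0,"turn":0,"fingers":50},{"tx":0,"ty":-0.3,"tz":0,"turn":0,"fingers":50},{"tx":0,"ty":-0.5,"tz":0,"turn":0,"fingers":50},{"tx":0,"ty":-0.7,"tz":0,"turn":0,"fingers":50},{"tx":0,"ty":-0.9,"tz":0,"turn":0,"fingers":50},{"tx":0,"ty":-0.95,"tz":0,"turn":0,"fingers":50},{"tx":0,"ty":-0.95,"tz":0,"turn":0,"fingers":50}]'
python3 heft.py
python3 go.py 430 -130 230 -3.052
```

```text
clock: 24.65
eef_pos: [554.2, -360.2, 42.9]
eef_rot: [-1.57, 0.008, -3.051]
wrist_force: [-1.0, -1.6, 4.6]
finger_gap: 57.7
clock: 25.45
eef_pos: [552.8, -360.2, 233.2]
eef_rot: [-1.57, 0.009, -3.051]
wrist_force: [-0.5, 0.7, -7.6]
finger_gap: 57.5
heft mean [ 0.16 -0.03 -6.19] sd [0.51 0.46 0.72]
t 25.75 pos [ 552.4 -359.9  230.9] rot [-1.572  0.006 -3.051] gap 57.7 F [ 0.78  0.18 -7.19] j6 [-0.64  0.84]
tx,ty,tz [ 0.506  0.003 -1.2  ] turn 0.0003
```

It reads 6.2 N, so this is the full tin. I'll carry it to the open spot around (440,-80).

```bash
python3 -m creep '[{"tx":0.04,"ty":0,"tz":-0.1,"turn":0,"fingers":50},{"tx":0.12,"ty":0,"tz":-0.27,"turn":0,"fingers":50},{"tx":0.2,"ty":0,"tz":-0.44,"turn":0,"fingers":50},{"tx":0.28,"ty":0,"tz":-0.61,"turn":0,"fingers":50},{"tx":0.36,"ty":0,"tz":-0.78,"turn":0,"fingers":50},{"tx":0.42,"ty":0,"tz":-0.92,"turn":0,"fingers":50},{"tx":0.44,"ty":0,"tz":-0.98,"turn":0,"fingers":50},{"tx":0.44,"ty":0,"tz":-0.98,"turn":0,"fingers":50}]'
python3 go.py 440 -80 230 -3.052
```

```text
clock: 26.55
eef_pos: [446.8, -171.8, 230.8]
eef_rot: [-1.572, 0.006, -3.05]
wrist_force: [1.2, -0.4, -5.7]
finger_gap: 57.5
t 26.55 pos [ 446.8 -171.8  230.8] rot [-1.572  0.006 -3.05 ] gap 57.5 F [ 1.17 -0.35 -5.7 ] j6 [-0.45  1.03]
tx,ty,tz [-0.008  0.005 -0.46 ] turn 0.0007
```

```bash
python3 -m creep '[{"tx":0,"ty":0,"tz":-0.1,"turn":0,"fingers":50},{"tx":0,"ty":0,"tz":-0.25,"turn":0,"fingers":50},{"tx":0,"ty":0,"tz":-0.38,"turn":0,"fingers":50},{"tx":0,"ty":0,"tz":-0.45,"turn":0,"fingers":50},{"tx":0,"ty":0,"tz":-0.46,"turn":0,"fingers":50},{"tx":0,"ty":0,"tz":-0.46,"turn":0,"fingers":50},{"tx":0,"ty":0,"tz":-0.46,"turn":0,"fingers":50},{"tx":0,"ty":0,"tz":-0.46,"turn":0,"fingers":50},{"tx":0,"ty":0,"tz":-0.46,"turn":0,"fingers":50},{"tx":0,"ty":0,"tz":-0.46,"turn":0,"fingers":50}]'
python3 heft.py; python3 go.py
python3 - <<'E'
from h import *
from cell import optics,monitor
for n in("side","top"):
    c=optics.camera(n); cv2.imwrite(f"pics/{n}8.png",c["frame"][:,:,::-1])
    P=cloud(c);z=P[...,2]
    if n=="side":
        k=(np.hypot(P[...,0]-440,P[...,1]+80)<40)&(z>50); print("lowest held z",np.percentile(z[k],[0,1,5]))
    for nm,(x,y),zz in (("far",(608,152),91),("near",(522,145),91)):
        k=(np.hypot(P[...,0]-x,P[...,1]-y)<40)&(z>zz-8)&(z<zz+9)
        q=plane(c,np.argwhere(k)[:,::-1],zz)[:,:2].astype(np.float32)
        if len(q)>9: print(n,nm,cv2.minEnclosingCircle(q),"z",np.median(z[k]).round(1))
print(monitor.read_state()["qd"].round(3))
E
```

```text
clock: 27.55
eef_pos: [438.4, -80.5, 230.9]
eef_rot: [-1.572, 0.006, -3.05]
wrist_force: [0.9, -0.2, -7.1]
finger_gap: 57.6
heft mean [ 0.19  0.21 -5.97] sd [0.62 0.32 0.62]
t 27.85 pos [438.4 -80.2 230.9] rot [-1.572  0.006 -3.05 ] gap 57.6 F [-0.55  0.56 -5.46] j6 [-0.27  1.21]
lowest held z [189.64265807 193.54138    201.92281773]
side far ((605.9320068359375, 155.4135284423828), 34.802860260009766) z 92.3
side near ((519.3028564453125, 147.71542358398438), 34.672874450683594) z 92.3
top far ((607.5803833007812, 150.75823974609375), 29.445180892944336) z 89.2
top near ((521.9044189453125, 143.8625030517578), 28.914390563964844) z 89.0
[-0.     0.001  0.001 -0.001  0.001 -0.   ]
```

View pics/side8.png

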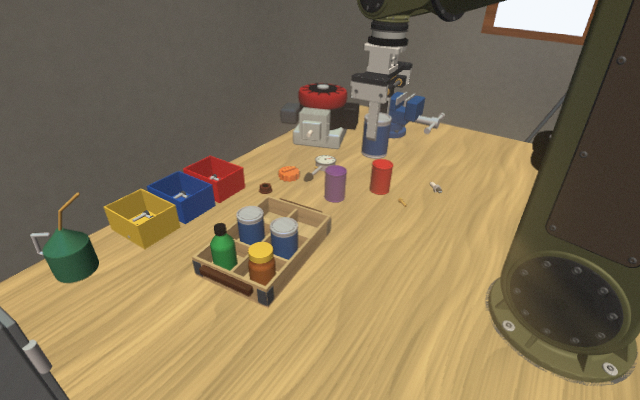

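View pics/top8.png

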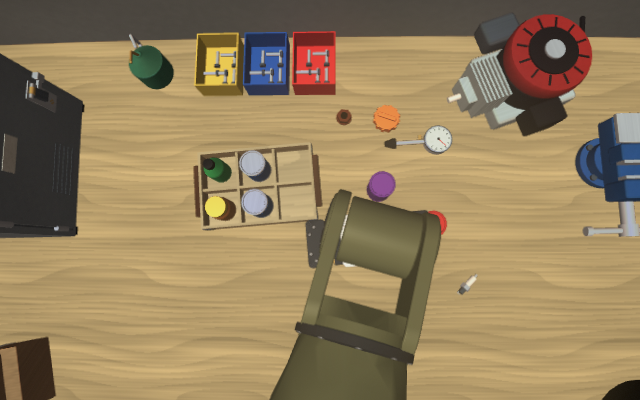

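The held tin at (376,137) is upright in the air, with its bottom about 188 mm up. Both light tins are flat on the tray floor, their lids 6 mm higher than on the bench. The bystanders I can see are in place.

```bash
python3 -c "
from cell import manip; print(manip.sign_off())"
```

```text
the job is handed in; nothing more can be done
None
```

I found the full tin by hefting, put the two lighter ones in the tray, and handed in at about 28 s still holding the full one.

- **Hefting:** the tin from (554, -360) read about 5.8 N, then 6.2 N and 6.0 N when I lifted it again. The other two read about 3.3 N and 2.2 N. The readings scatter by roughly 0.5 N, so the order is clear.
- **Lighter tins:** they stand released and upright in the two middle cells. Their lids measure about 6 mm higher than they did on the bench, which matches the tray floor thickness, so both are fully down.
- **Full tin:** it is gripped at 30 N and still, over the open bench at about (438, -80). Its bottom is about 188 mm up and nothing is under it.
- **Bystanders:** the oil bottle, jar, nut, gas cap, gauge and spark plug looked unmoved in the last pictures. The arm hid the brass jet in the last top view, but it was in place in the side view.

**What went less than perfectly:**
- My first grip on the full tin was too high, so I opened and gripped lower before lifting it.
- The side camera put the tins a few millimetres off the top camera; I trusted the top view, and the grasps and cells confirmed it.
- The tool ended up tilted by less than 0.01 rad.

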